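# Open the dust gate three clicks and start the extraction

### The job

Before carving, set the bench's dust gate: with your fingertips push the black lever handle along its slot from the closed position and stop at the third click, not running on past it and not gripping the handle. Then press the round start button on the same box all the way down with a fingertip and let it come back up. Leave the jar, chisel, plane and bridge blank where they are.

Things in the scene. Friction and masses are not known exactly. Their poses are not given: they have to be found in the camera images.
- gate: Dust gate box, fixed: grey, 200 (x) x 300 (y) x 70 mm high, steel duct collar on its +x side. Origin: centre of its underside, z up. On its deck (z 70): lever slot along y at x -55; beside it (x -80) a 4 mm high rail with six dark marks 14 mm apart, the first (closed) at y -50; a flat steel blade (x -18 to +79, top 5 mm over the deck) that slides with the lever; start button at x -55, y +105.
- lever_handle (a point): Centre of the lever's upright black handle, 26 (x) x 18 (y) x 32 mm high in the box's axes, 100 mm above the bench (handle from 84 to 116 mm), on a 6 x 12 mm steel stalk. A flat strip, top 5 mm over the deck, joins stalk and blade. The deck on its -y side is free for 80 mm: push from there along the box's +y, towards the button. Axes are the box's.
- lever (a joint): Lever travel along the box's +y, m: starts at 0 (closed); 0.070 fully open. Notches every 14 mm: first click 0.014, second 0.028, third 0.042, then 0.056, 0.070. From a notch the push rises to about 7 N after 3.5 mm and falls to nothing half-way (7 mm); there the lever snaps forward by itself into the next notch and stays; let go sooner, it snaps back. Push slowly (20 mm/s).
- start_top (a point): Centre of the top of the round black start button, 32 mm across, on a dark steel housing on the deck. Pressed straight down; z up.
- start (a joint): Press of the start button in m: 0 released, 0.006 fully down; sprung, 5 N holds it fully down.
- jar_mid (a point): Bystander: loose amber glass jar with a steel lid, 44 mm across, 60 mm high, standing on the deck behind the button; point half-way up its axis.
- chisel: Bystander: loose chisel lying on the bench beyond the box's +y end, 235 mm long, 22 mm wide wooden handle towards its -x; origin on the bench under it, near the ferrule.
- plane: Bystander: loose small wooden plane on the bench beyond the box's -y end, 150 x 44 mm, about 55 mm high; origin at the centre of its underside.
- bridge: Bystander: loose dark wooden guitar bridge blank, 130 mm long (its y) x 22 x 16 mm, lying on the bench in front of the box (its -x side); origin at the centre of its underside.

How it is judged (in metres and radians):
On the way, in this order (a step that is already met when the one before it is completed fails the run):
1. the lever rests in the third notch (value of joint lever between 0.0385 and 0.0455 m and value of joint start below 0.001 m), for 0.3 s.
2. the start button is pressed fully down with the lever at the third notch (value of joint lever between 0.0385 and 0.0455 m and value of joint start above 0.0048 m and contact force between the fingers and start above 0.5 N), for 0.05 s.
At the end, for the whole second after the job is handed in: The lever rests in the third notch (0.042 m, within 3.5 mm), the start button has been pressed down and is back up (under 1.5 mm), and each bystander is within 15 mm of where it was (value of joint lever between 0.0385 and 0.0455 m and velocity of joint lever between -0.005 and 0.005 m/s and value of joint start below 0.0015 m and distance of each of jar_mid, chisel, plane, bridge from where it was at the start of the episode below 0.015 m); the robot touches nothing.
It fails at once if the lever ran on towards the fourth click (past half-way, 0.050 m) (value of joint lever above 0.05 m).
It fails at once if start was pressed before the lever was at the third click (value of joint start above 0.0025 m and not (value of joint lever between 0.0385 and 0.0455 m)).
It fails at once if the lever handle was gripped between the fingers (distance between the grasp point and lever_handle below 0.014 m and contact force between the fingers and lever above 0.5 N).
It fails at once if a bystander was shoved or lifted (moved over 20 mm) (distance of any of jar_mid, chisel, plane, bridge from where it was at the start of the episode above 0.02 m).
It also fails if it takes over 54 s, if anything falls off the work surface, if the arm or the gripper's body presses on something with over 40 N, if the wrist force passes 120 N, or if a joint passes its speed limit or range.

### The arm

A 6-joint arm with a two-finger parallel gripper is mounted at the origin on the work surface. World frame = base frame: x ahead of the robot, y to its left, z up, the work surface at z = 0. Lengths are in mm, angles in rad, forces in N, time in s.
With the tool pointing down it reaches from about 400 to 925 mm from the base axis. Payload 12.5 kg.
Tool frame: the origin (TCP) lies on the mounting face of the last link; the fingertips stand 190 mm ahead of it and the grasp point (between the pads) lies 171 mm ahead of it; x points along the fingers, y is the direction in which the jaws open and shut, and the axes are right-handed (so a half turn about x gives the same grasp; the last joint's range is limited). The gripper opens to 95 mm and grips with 3 to 60 N. Pads are 20 mm wide; open, the fingers measure 119 mm over their backs; the gripper's body (75 mm by 180 mm) begins 59 mm behind the grasp point.
Start: joints at [1.144, 0.491, 1.559, -0, 1.092, -0.106], TCP at [197.055, 593.122, 404.761] pointing down, gripper open.
Joint ranges: [-3.1, 3.1], [-0.84, 2.19], [0.05, 2.79], [-1.13, 4.28], [0.06, 2.93], [-2.69, 2.69]. Speed limits (rad/s): [2.22, 2.22, 2.79, 3.14, 3.14, 3.14].

### API

Orientations are given as [roll, pitch, yaw] about the fixed x, y, z axes, in that order (R = Rz(yaw) Ry(pitch) Rx(roll)).
In Python, from cell import env, eyes gives the robot as it stands. The module is installed in compiled form; this text tells all that it offers.
- The arm moves only by the tool jog_arm, never from a script. Its argument "deltas" is one flat list of numbers, 7 for each row, row after row: the shift along the tool's x, y, z in mm, then the turn, a rotation vector about the tool's x, y, z in rad, then the opening, from 0 (shut) to 1 (fully open). A call has 1 to 10 rows; each row shifts and turns the pose as measured when the row begins, along the tool's axes as they then stand; what a row does not reach is not made up. A row lasts 1/8 s, in which the tool goes at most 62.5 mm and 10.7 degrees, less where a joint would pass 70% of its speed; a pose out of reach is approached as far as the arm can. A call is refused whole if a number of a shift passes 62.5 or a number of a turn 0.188, either way. A call with a gripper value outside its range is refused whole. The fingers move at their own pace and stop on an object; the grip force is fixed at half the most. Time passes only in rows, so rows that do not move let the fingers close. It gives the time, the measured TCP pose, the force and the opening at its end, in the units of the state.
- env.state(): the state, without advancing time (a new reading comes with each control period).
- eyes.read_camera(name): name is "side" or "top" or "wrist"; returns a dict with "image" (420x560x3 uint8, red, green, blue), "fovy" (degrees; the focal length in pixels is half the picture's height over the tangent of half this angle, whatever the lens; pixels are square), "cx", "cy" (the principal point, pixels), "world_from_camera" (4x4, takes a point from camera to world coordinates). Camera axes: x right, y up, looking along -z (the intrinsics and any distortion apply to the point x, -y, -z); pixel columns grow to the right and rows downward; lengths in mm; the calibration is good to about 2 mm. A picture is of the moment at which its call begins. There is no depth.
- env.job_done(): hands the job in, once; it reports no verdict.
The state is a dict: "t": time; "joints": joint angles; "qvel": joint speeds; "tau": joint torques, N m; "eef_pos": TCP position; "tcp_rot": TCP orientation; "ft_force": force on the tool from outside, world axes, zero at the start; "moment": the same for the moment, N m; "opening": opening from 0.0 (shut) to 1.0 (fully open).
Only numpy, scipy, OpenCV 4.12 (cv2) and the standard library are available. Lean on these libraries where they do the work, as an engineer would, in place of code of your own. Each camera call takes 0.05 s, during which the arm holds its last target.

## Working session

There is one attempt and no reset: what is moved stays moved. The work goes in short steps, Python scripts to look and compute and a tool call to move; the robot and the scene stay as the last step left them, time stands still between calls to the robot, and variables do not carry over. Pictures are saved under pics/ and viewed, and the job is handed in when it is done.

Besides the shell and the picture viewer there is one more tool, called in YAML: its name, and indented under it one key for each argument. jog_arm: Moves the arm, as the interface text tells. Its arguments: {"type":"object","properties":{"deltas":{"type":"array","items":{"type":"number"}}},"required":["deltas"]}

```bash
mkdir -p pics; python3 - <<'E'
from cell import env, eyes
import cv2
print(env.state())
for n in ("side","top","wrist"):
    c=eyes.read_camera(n); print(n,{k:v for k,v in c.items() if k!="image"})
    cv2.imwrite(f"pics/{n}0.png",c["image"][:,:,::-1])
E
```

```text
{'t': 0.0, 'joints': array([ 1.14440584e+00,  4.91549438e-01,  1.55945093e+00, -2.45655655e-05,
        1.09168172e+00, -1.05596173e-01]), 'qvel': array([ 0.00013659,  0.00013046,  0.00215705, -0.00131857,  0.00087803,
        0.0005011 ]), 'tau': array([ 2.65406896e-03, -6.12656379e+01, -2.58181947e+01,  6.92912028e-02,
        4.82244138e-02, -1.30177409e-04]), 'eef_pos': array([197.03890013, 593.09177575, 404.16740831]), 'tcp_rot': array([-1.65639651,  1.56970667, -1.97717948]), 'ft_force': array([ 0.00292403,  0.54641276, -0.62837392]), 'moment': array([ 0.00745727, -0.03763566,  0.01884452]), 'opening': 1.001763051490904}
side {'fovy': 47.801531005636164, 'cx': 280.0717332703208, 'cy': 199.6847919123338, 'world_from_camera': array([[ 8.55707798e-01,  3.35904939e-01, -3.93614071e-01,
         2.14132045e+02],
       [-5.17060583e-01,  5.84904960e-01, -6.24927629e-01,
        -5.56884652e+02],
       [ 2.03105455e-02,  7.38277766e-01,  6.74190939e-01,
         7.42185073e+02],
       [ 0.00000000e+00,  0.00000000e+00,  0.00000000e+00,
         1.00000000e+00]])}
top {'fovy': 57.48
[... 178 characters left out ...]
  [-9.99992594e-01,  2.73773091e-03, -2.70499366e-03,
         6.81688302e+01],
       [-2.42101612e-03,  9.88881464e-02,  9.95095610e-01,
         7.69210399e+02],
       [ 0.00000000e+00,  0.00000000e+00,  0.00000000e+00,
         1.00000000e+00]])}
wrist {'fovy': 65.72577162317974, 'cx': 282.89266345987943, 'cy': 207.69997605429484, 'world_from_camera': array([[ 3.15583669e-01, -9.06812748e-01, -2.79459457e-01,
         1.18050092e+02],
       [ 9.48897618e-01,  3.01429574e-01,  9.34533125e-02,
         6.19777777e+02],
       [-5.07310130e-04, -2.94670752e-01,  9.55598708e-01,
         3.84453078e+02],
       [ 0.00000000e+00,  0.00000000e+00,  0.00000000e+00,
         1.00000000e+00]])}
```

View pics/top0.png

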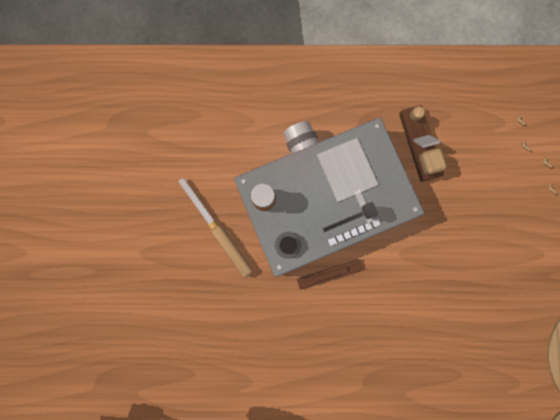

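View pics/side0.png

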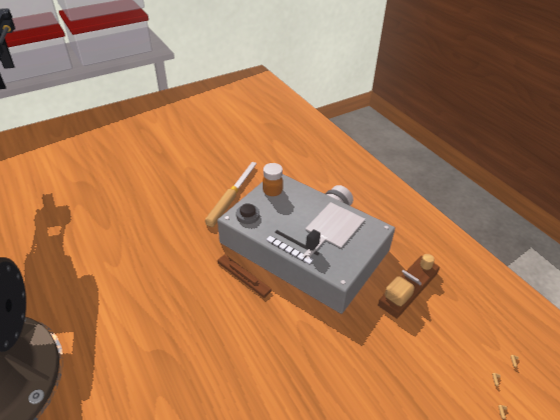

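View pics/wrist0.png

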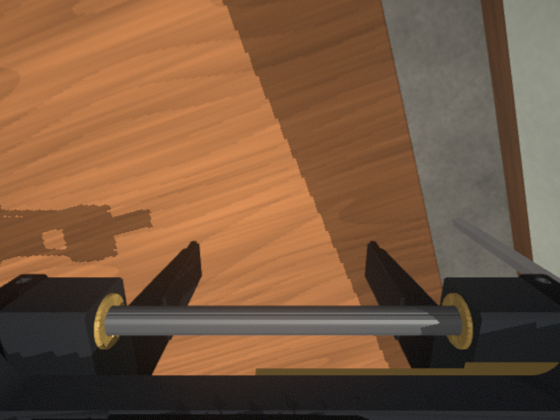

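The top view shows the box (corners near (237,181), (379,121), (423,213), (277,274)), the handle near (369,210), the button near (288,244) and the jar near (263,196). The plane is near (423,145), the bridge near (330,275) and the chisel near (215,228). I'll zoom in for accurate pixels.

```bash
python3 - <<'E'
import cv2
a=cv2.imread("pics/top0.png")[110:285,230:430]; cv2.imwrite("pics/top0z.png",cv2.resize(a,None,fx=4,fy=3.4285714,interpolation=cv2.INTER_CUBIC) if 0 else cv2.resize(a,None,fx=3.4,fy=3.4,interpolation=cv2.INTER_CUBIC))
a=cv2.imread("pics/side0.png")[160:310,205:405]; cv2.imwrite("pics/side0z.png",cv2.resize(a,None,fx=4,fy=4,interpolation=cv2.INTER_CUBIC))
E
```

```text
(no output)
```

View pics/top0z.png

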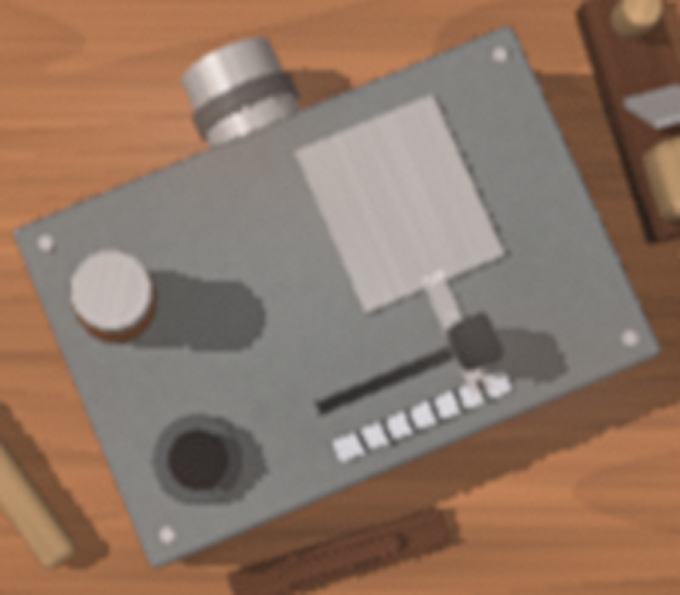

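View pics/side0z.png

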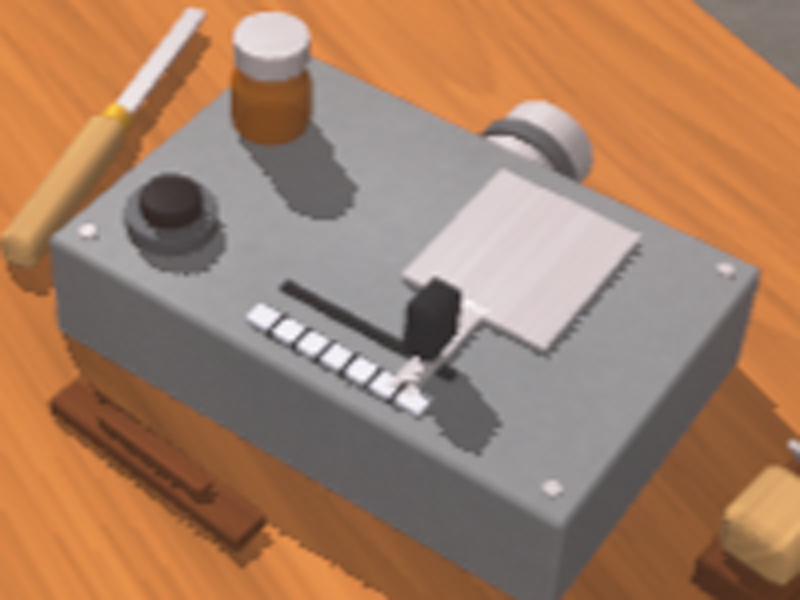

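```bash
cat > h.py <<'E'
import numpy as np
from cell import env, eyes
def proj(c,P):
    T=np.linalg.inv(c["world_from_camera"]); p=T[:3,:3]@P+T[:3,3]
    f=210/np.tan(np.radians(c["fovy"]/2))
    return np.array([c["cx"]+f*p[0]/-p[2], c["cy"]-f*p[1]/-p[2]])
def ray(c,u,z):
    f=210/np.tan(np.radians(c["fovy"]/2)); W=c["world_from_camera"]
    d=W[:3,:3]@np.array([(u[0]-c["cx"])/f,-(u[1]-c["cy"])/f,-1]); o=W[:3,3]
    return o+d*(z-o[2])/d[2]
E
python3 - <<'E'
from h import *
from scipy.optimize import least_squares
ct=eyes.read_camera("top"); cs=eyes.read_camera("side")
L=np.array([[100,150,70],[100,-150,70],[-100,-150,70],[-100,150,70]])
zt=lambda p:(np.array(p)+.5)/3.4-.5+[230,110]
zs=lambda p:(np.array(p)+.5)/4-.5+[205,160]
T=zt([[15,232],[513,27],[658,350],[155,566]])
S=zs([[325,58],[760,270],[560,525],[58,240]])
def W(q,l):
    c,s=np.cos(q[2]),np.sin(q[2]); return np.array([q[0]+c*l[0]-s*l[1],q[1]+s*l[0]+c*l[1],l[2]])
def res(q,t=1,s=1):
    r=[]
    for l,a,b in zip(L,T,S):
        if t:r+=list(proj(ct,W(q,l))-a)
        if s:r+=list((proj(cs,W(q,l))-b))
    return np.array(r)
for k in((1,1),(1,0),(0,1)):
    o=least_squares(res,[550,50,.4],args=k); q=o.x; print(k,q,np.degrees(q[2]),np.round(o.fun,1))
    if k==(1,1): qb=q
q=qb
for n,l in (("handle",[-55,-50,116]),("handlec",[-55,-50,100]),("btn",[-55,105,95]),("slotend",[-55,20,70])):
    print(n,W(q,l), (proj(ct,W(q,l))+.5-[230,110])*3.4-.5,(proj(cs,W(q,l))+.5-[205,160])*4-.5)
# measured
for nm,p in (("handle top",(474,342)),("jar lid top",(112,291))):
    for z in (70,100,116,130): print(nm,z,ray(ct,zt(p),z))
for z in(80,90,95,100):print("btn",z,ray(ct,zt((199,460)),z),ray(cs,zs((172,195)),z))
E
```

```text
(1, 1) [ 6.19907450e+02 -1.79250746e+01  3.86792628e-01] 22.16158510917521 [-0.  -2.6 -8.3 -5.6  2.2 -1.3  3.2 -0.5  3.1  2.   1.7  0.8 -1.   0.5
 -1.2 -2.2]
(1, 0) [ 6.19400540e+02 -1.59587030e+01  4.01275144e-01] 22.99137218856971 [-1.4 -1.  -0.  -1.8  2.3  0.9 -0.9  1.6]
(0, 1) [ 6.20014593e+02 -2.09899662e+01  3.63124951e-01] 20.805527122536333 [-5.8 -5.3  4.5  2.   0.6  2.6 -0.1 -2.8]
handle [587.83164345 -84.97835648 116.        ] [484.6687647  340.38492651] [440.09481762 293.49181258]
handlec [587.83164345 -84.97835648 100.        ] [477.46077813 343.47119018] [437.68565346 317.43938889]
btn [529.36255324  58.57081799  95.        ] [199.07650259 456.45042379] [178.17650817 184.17189903]
slotend [561.42624787 -20.14969704  70.        ] [345.01877663 397.48316225] [314.08916793 294.75020663]
handle top 70 [591.57309138 -89.99383289  70.        ]
handle top 100 [588.5899102  -83.20777836 100.        ]
handle top 116 [586.99888023 -79.58854928 116.        ]
handle top 130 [585.60672902 -76.42172383 130.        ]
jar lid top 70 [618.80586053 105.51779182  70.        ]
jar lid top 100 [614.65424267 103.91531445 100.        ]
jar lid top 116 [612.44004648 103.06065984 116.        ]
jar lid top 130 [610.50262482 102.31283707 130.        ]
btn 80 [527.66101277  58.39512229  80.        ] [530.14062281  67.32933656  80.        ]
btn 90 [527.57951422  58.53693251  90.        ] [525.3684135   57.90275758  90.        ]
btn 95 [527.53876494  58.60783762  95.        ] [522.98230884  53.1894681   95.        ]
btn 100 [527.49801567  58.67874273 100.        ] [520.59620418  48.47617861 100.        ]
```

```bash
python3 - <<'E'
import cv2,numpy as np
a=cv2.imread("pics/top0.png").astype(int)
r=a[:,:,2]-a[:,:,0]  # red - blue
for u in range(5,560,50):
    col=r[25:65,u-2:u+3].mean(1); t=40
    i=np.argmax(col>t); print(u,round(25+i-1+(t-col[i-1])/(col[i]-col[i-1]),2),end="; ")
a=cv2.imread("pics/side0.png").astype(int); print()
E
```

```text
5 43.75; 55 43.7; 105 43.82; 155 43.89; 205 43.98; 255 44.0; 305 44.24; 355 44.24; 405 44.29; 455 44.41; 505 44.64; 555 44.61;
```

```bash
python3 - <<'E'
from h import *
from scipy.optimize import least_squares
ct=eyes.read_camera("top"); cs=eyes.read_camera("side")
L0=np.array([[1,1],[1,-1],[-1,-1],[-1,1]])
zt=lambda p:(np.array(p)+.5)/3.4-.5+[230,110]
zs=lambda p:(np.array(p)+.5)/4-.5+[205,160]
T=zt([[15,232],[513,27],[658,350],[155,566]])
S=zs([[325,58],[760,270],[560,525],[58,240]])
def W(q,l):
    c,s=np.cos(q[2]),np.sin(q[2]); return np.array([q[0]+c*l[0]-s*l[1],q[1]+s*l[0]+c*l[1],l[2]])
def res(q,t=1,s=1):
    r=[]
    for i in range(4):
        l=[L0[i,0]*(100-q[3]),L0[i,1]*(150-q[3]),70]
        if t:r+=list(proj(ct,W(q,l))-T[i])
        if s and i:r+=list((proj(cs,W(q,l))-S[i]))
    return np.array(r)
for k in((1,1),(1,0),(0,1)):
    o=least_squares(res,[550,50,.4,1],args=k); q=o.x; print(k,q,np.degrees(q[2]),np.round(o.fun,1))
    if k==(1,1): qb=q
for q in(qb,):
  for n,l in (("handle",[-55,-50,116]),("handlec",[-55,-50,100]),("btn",[-55,105,90]),("slotend",[-55,20,70]),("mark1",[-80,-50,74]),("mark6",[-80,20,74])):
    print(n,W(q,l), (proj(ct,W(q,l))+.5-[230,110])*3.4-.5,(proj(cs,W(q,l))+.5-[205,160])*4-.5)
E
```

```text
(1, 1) [ 6.18200301e+02 -1.67808042e+01  3.98409480e-01  2.51671110e+00] 22.827181724143284 [ 0.9  0.1 -0.   0.7  0.3 -1.1  0.9  1.1  1.1 -1.3  0.1  0.3 -0.6 -1.7]
(1, 0) [ 6.19201941e+02 -1.59454304e+01  4.01218819e-01  2.48089872e+00] 22.988145010494513 [ 0.4 -0.2 -0.7 -0.   0.5  0.3 -0.1 -0.1]
(0, 1) [ 6.15560758e+02 -1.98494023e+01  3.96869673e-01  3.58699127e+00] 22.738957285174735 [-0.4  0.5  0.6 -0.1 -0.3 -0.5]
handle [586.90558878 -84.20217314 116.        ] [483.16487664 342.20931726] [437.45744248 293.15976881]
handlec [586.90558878 -84.20217314 100.        ] [475.99156528 345.25276252] [435.08112109 317.10813922]
btn [526.77289169  58.65810385  90.        ] [198.76466831 461.55834414] [173.76347362 193.13462158]
slotend [559.74888687 -19.68462869  70.        ] [344.18310599 400.601461  ] [310.65980204 295.40116094]
mark1 [563.86360862 -93.90099525  74.        ] [484.01185455 392.89910421] [401.81648436 387.11844195]
mark6 [536.70690671 -29.3834508   74.        ] [363.76927268 443.52045728] [280.28174463 319.91425816]
```

```bash
cat >> h.py <<'E'
from scipy.spatial.transform import Rotation as Ro
Q=np.array([618.5,-16.6,0.3995])
def W(l,q=Q):
    c,s=np.cos(q[2]),np.sin(q[2]); return np.array([q[0]+c*l[0]-s*l[1],q[1]+s*l[0]+c*l[1],l[2]])
def toB(p,q=Q):
    c,s=np.cos(q[2]),np.sin(q[2]); d=np.array(p)[:2]-q[:2]; return np.array([c*d[0]+s*d[1],-s*d[0]+c*d[1],p[2]])
def goal(y):  # tool x down, tool y along world yaw y
    x=np.array([0,0,-1.]); yy=np.array([np.cos(y),np.sin(y),0]); return Ro.from_matrix(np.c_[x,yy,np.cross(x,yy)])
def report(tip=None,yaw=None):
    s=env.state(); R=Ro.from_euler("xyz",s["tcp_rot"]); M=R.as_matrix()
    t=s["eef_pos"]+190*M[:,0]
    print("t",round(s["t"],2),"tip",t.round(1),"box",toB(t).round(1),"F",s["ft_force"].round(1),"op",round(s["opening"],2),"j",s["joints"].round(2))
    if yaw is not None: 
        G=goal(yaw); print("rotvec tool",(R.inv()*G).as_rotvec().round(4))
        print("shift tool frame now", (M.T@(np.array(tip)-190*np.array([0,0,-1.])-s["eef_pos"])).round(1),"in goal frame",(G.as_matrix().T@(np.array(tip)+[0,0,190]-s["eef_pos"])).round(1))
E
python3 - <<'E'
from h import *
print(env.state()["eef_pos"], Ro.from_euler("xyz",env.state()["tcp_rot"]).as_matrix().round(3))
for y in (Q[2],Q[2]+np.pi): report(W([-55,-95,150]),y)
E
```

```text
[197.05274726 593.12136433 404.62077063] [[-0.     0.315  0.949]
 [-0.     0.949 -0.315]
 [-1.    -0.    -0.   ]]
t 0.35 tip [197.  593.1 214.6] box [-151.1  725.6  214.6] F [ 0.1 -0.9  0.8] op 1.0 j [ 1.14  0.49  1.56 -0.    1.09 -0.11]
rotvec tool [8.505e-01 1.000e-04 2.000e-04]
shift tool frame now [  64.7 -553.4  613.5] in goal frame [ 64.6  96.1 820.6]
t 0.35 tip [197.  593.1 214.6] box [-151.1  725.6  214.6] F [ 0.1 -0.9  0.8] op 1.0 j [ 1.14  0.49  1.56 -0.    1.09 -0.11]
rotvec tool [-2.2911e+00 -2.0000e-04  1.0000e-04]
shift tool frame now [  64.7 -553.4  613.5] in goal frame [  64.6  -96.1 -820.6]
```

jog_arm:
  deltas: [0, 0, 0, 0.17, 0, 0, 0, 0, 0, 0, 0.17, 0, 0, 0, 0, 0, 0, 0.17, 0, 0, 0, 0, 0, 0, 0.17, 0, 0, 0, 0, 0, 0, 0.17, 0, 0, 0, 0, 0, 40, 0, 0, 0, 0, 0, 0, 60, 0, 0, 0, 0, 0, 0, 60, 0, 0, 0, 0, 0, 0, 60, 0, 0, 0, 0, 0, 0, 60, 0, 0, 0, 0]

```text
t: 1.6
eef_pos: [299.8, 327.6, 403.7]
tcp_rot: [1.611, 1.57, 0.416]
ft_force: [2.0, 0.2, 0.3]
opening: 0.024
```

```bash
python3 -c "
from h import *
report(W([-55,-95,150]),Q[2])"
```

```text
t 1.6 tip [299.9 327.7 213.7] box [-159.6  441.1  213.7] F [2.  0.2 0.3] op 0.02 j [ 0.68  0.24  1.98 -0.    0.92  0.3 ]
rotvec tool [-0.0231 -0.     -0.0008]
shift tool frame now [ 63.7 117.  533.5] in goal frame [ 63.7 104.7 536.1]
```

jog_arm:
  deltas: [0, 10, 54, -0.0231, 0, 0, 0, 0, 14, 60, 0, 0, 0, 0, 0, 14, 60, 0, 0, 0, 0, 0, 14, 60, 0, 0, 0, 0, 0, 14, 60, 0, 0, 0, 0, 0, 14, 60, 0, 0, 0, 0, 0, 14, 60, 0, 0, 0, 0, 0, 10, 60, 0, 0, 0, 0, 0, 6, 50, 0, 0, 0, 0, 0, 0, 0, 0, 0, 0, 0]

```text
t: 2.85
eef_pos: [608.2, -127.6, 405.4]
tcp_rot: [1.417, 1.564, 0.242]
ft_force: [-0.9, -0.1, -0.0]
opening: 0.002
```

```bash
python3 -c "
from h import *
report(W([-55,-95,150]),Q[2])"
```

```text
t 2.85 tip [ 609.4 -127.3  215.4] box [-51.4 -98.5 215.4] F [-0.9 -0.1 -0. ] op 0.0 j [-0.31  0.48  1.57  0.    1.08 -0.71]
rotvec tool [-0.0031  0.001  -0.0063]
shift tool frame now [65.4 -2.8 -3.3] in goal frame [65.4 -2.4 -3.3]
```

jog_arm:
  deltas: [35, -1, -1, -0.003, 0.001, -0.006, 0, 35, -1, -1, 0, 0, 0, 0, 0, 0, 0, 0, 0, 0, 0]

```text
t: 3.22
eef_pos: [605.2, -125.6, 334.3]
tcp_rot: [1.77, 1.57, 0.599]
ft_force: [0.1, 0.8, 0.1]
opening: 0.007
```

```bash
python3 - <<'E'
from h import *
import cv2
report(W([-55,-95,150]),Q[2])
s=env.state();M=Ro.from_euler("xyz",s["tcp_rot"]).as_matrix();tip=s["eef_pos"]+190*M[:,0]
for n in ("side","wrist"):
    c=eyes.read_camera(n);im=c["image"][:,:,::-1].copy()
    for P in (tip,W([-55,-50,116]),W([-55,105,90])): 
        p=proj(c,P);print(n,p.round(1)); cv2.circle(im,tuple(int(round(v)) for v in p),2,(0,255,0),-1)
    if n=="side": im=cv2.resize(im[150:320,200:420],None,fx=3.5,fy=3.5,interpolation=cv2.INTER_CUBIC)
    cv2.imwrite(f"pics/{n}1.png",im)
E
```

```text
t 3.23 tip [ 605.2 -125.5  144.3] box [-54.6 -95.2 144.3] F [0.1 0.8 0.1] op 0.01 j [-0.31  0.56  1.65  0.    0.93 -0.71]
rotvec tool [-0.0003 -0.0001 -0.0006]
shift tool frame now [-5.7 -0.3 -0.2] in goal frame [-5.7 -0.3 -0.2]
side [337.1 232.8]
side [314.1 232.8]
side [248.1 207.8]
wrist [280.7 257.6]
wrist [280.  171.4]
wrist [ 279.4 -111.9]
```

View pics/side1.png

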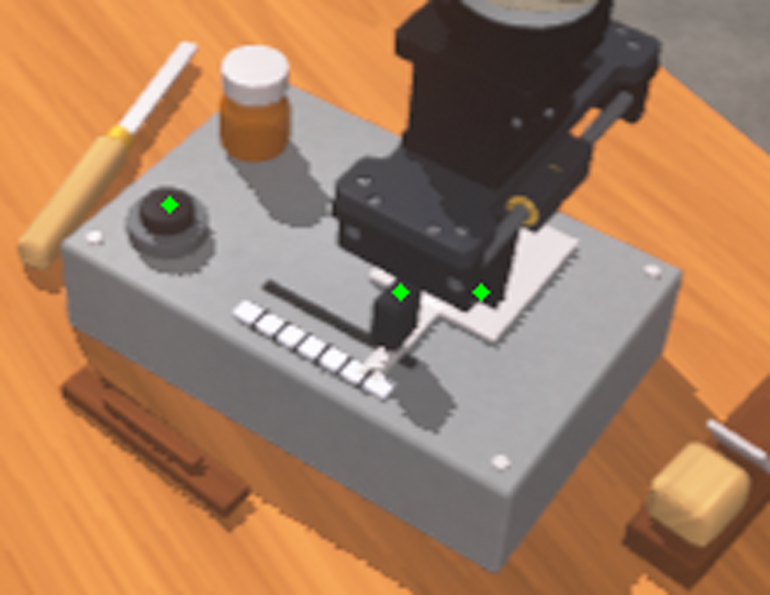

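View pics/wrist1.png

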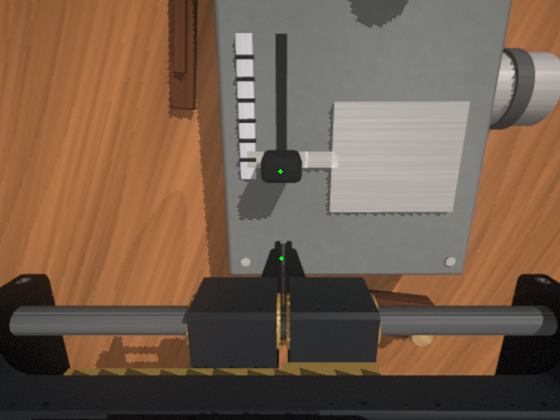

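The side view shows the closed fingertips on the handle's −y side. The projected handle and button points land on the real ones (side zoom (400,292) and (169,205), wrist (280,171)). Next I descend to handle height.

jog_arm:
  deltas: [20, 0, 0, 0, 0, 0, 0, 20, 0, 0, 0, 0, 0, 0, 14, 0, 0, 0, 0, 0, 0, 0, 0, -5, 0, 0, 0, 0, 0, 0, -5, 0, 0, 0, 0, 0, 0, 0, 0, 0, 0, 0]

```text
t: 4.08
eef_pos: [603.4, -115.0, 290.3]
tcp_rot: [0.896, 1.553, -0.274]
ft_force: [0.0, -0.4, 0.3]
opening: 0.003
```

```bash
python3 - <<'E'
from h import *
import cv2
report(W([-55,-95,90]),Q[2])
for n in ("side","wrist"):
    c=eyes.read_camera(n);im=c["image"][:,:,::-1].copy()
    if n=="side": im=cv2.resize(im[150:320,200:420],None,fx=3.5,fy=3.5,interpolation=cv2.INTER_CUBIC)
    cv2.imwrite(f"pics/{n}2.png",im)
E
```

```text
t 4.08 tip [ 606.6 -115.9  100.3] box [-49.6 -86.9 100.3] F [ 0.  -0.4  0.3] op 0.0 j [-0.3   0.6   1.7   0.    0.82 -0.7 ]
rotvec tool [ 0.0013  0.0109 -0.0136]
shift tool frame now [10.4 -3.  10.1] in goal frame [10.3 -2.8 10.2]
```

View pics/wrist2.png

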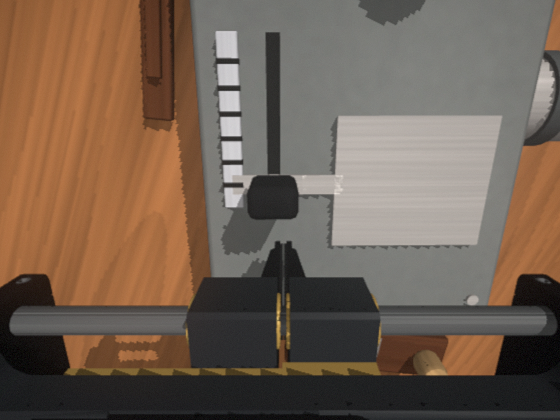

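jog_arm:
  deltas: [8, -3, 0, 0.001, 0.011, -0.014, 0, 3, -3, 0, 0, 0, 0, 0, 0, 0, 0, 0, 0, 0, 0]

```text
t: 4.55
eef_pos: [597.7, -118.2, 278.4]
tcp_rot: [-2.128, 1.569, 2.984]
ft_force: [-0.3, -0.7, 0.8]
opening: 0.002
```

```bash
python3 - <<'E'
from h import *
report(W([-55,-85,90]),Q[2])
E
```

```text
t 4.55 tip [ 597.4 -118.1   88.4] box [-58.9 -85.3  88.4] F [-0.3 -0.7  0.8] op 0.0 j [-0.3   0.62  1.72 -0.    0.81 -0.7 ]
rotvec tool [-0.0003 -0.0009  0.0015]
shift tool frame now [-1.7  3.7 -0.5] in goal frame [-1.6  3.7 -0.5]
```

jog_arm:
  deltas: [-0.5, 2, -2.5, 0, 0, 0, 0, 0, 1.5, -2.5, 0, 0, 0, 0, 0, 0, -2.5, 0, 0, 0, 0, 0, 0, -2.5, 0, 0, 0, 0]

```text
t: 5.05
eef_pos: [597.2, -106.9, 279.0]
tcp_rot: [-2.12, 1.569, 2.991]
ft_force: [0.4, 0.4, 0.5]
opening: 0.005
```

```bash
python3 - <<'E'
from h import *
report(W([-55,-85,88]),Q[2])
E
```

```text
t 5.05 tip [ 596.9 -106.9   89. ] box [-55.  -74.8  89. ] F [0.4 0.4 0.5] op 0.01 j [-0.29  0.61  1.73 -0.    0.81 -0.68]
rotvec tool [-0.0005 -0.0007  0.0011]
shift tool frame now [ 1.  -0.2 10.1] in goal frame [ 1.  -0.2 10.1]
```

jog_arm:
  deltas: [0, 0, -2.5, 0, 0, 0, 0, 0, 0, -2, 0, 0, 0, 0]

```text
t: 5.3
eef_pos: [595.3, -102.3, 279.1]
tcp_rot: [-2.097, 1.57, 3.015]
ft_force: [0.1, -0.5, 0.3]
opening: 0.009
```

jog_arm:
  deltas: [0, 0, -2, 0, 0, 0, 0]

```text
t: 5.42
eef_pos: [594.5, -100.7, 279.1]
tcp_rot: [-1.411, 1.57, -2.582]
ft_force: [0.7, -4.7, -1.5]
opening: 0.004
```

jog_arm:
  deltas: [0, 0, -2, 0, 0, 0, 0]

```text
t: 5.55
eef_pos: [593.8, -99.2, 279.2]
tcp_rot: [-0.316, 1.569, -1.487]
ft_force: [1.6, -7.0, -2.8]
opening: 0.007
```

```bash
python3 - <<'E'
from h import *
import cv2
report(W([-55,-85,88]),Q[2])
c=eyes.read_camera("wrist");cv2.imwrite("pics/wrist3.png",c["image"][:,:,::-1])
E
```

```text
t 5.55 tip [593.9 -99.5  89.2] box [-55.  -66.8  89.2] F [ 1.6 -7.  -2.8] op 0.01 j [-0.28  0.61  1.74 -0.    0.8  -0.67]
rotvec tool [0.0001 0.0015 0.0005]
shift tool frame now [ 1.2 -0.1 18.5] in goal frame [ 1.2 -0.1 18.5]
```

View pics/wrist3.png

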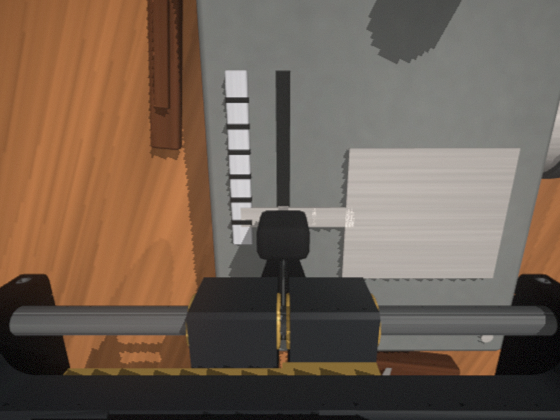

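The pointer is at the first mark and the fingers touch the handle (wrist (283,235)). The force is about 7 N, just as the first notch rises, so lever zero corresponds to tip y ≈ −70.

jog_arm:
  deltas: [0, 0, -2, 0, 0, 0, 0, 0, 0, -2, 0, 0, 0, 0, 0, 0, -2, 0, 0, 0, 0]

```text
t: 5.98
eef_pos: [591.8, -94.7, 279.2]
tcp_rot: [0.113, 1.566, -1.059]
ft_force: [-0.5, -0.6, -0.5]
opening: 0.003
```

```bash
python3 - <<'E'
from h import *
import cv2
report(W([-55,-85,88]),Q[2])
c=eyes.read_camera("wrist");cv2.imwrite("pics/wrist4.png",c["image"][:,:,::-1])
E
```

```text
t 5.97 tip [592.2 -95.5  89.2] box [-54.9 -62.4  89.2] F [-0.5 -0.6 -0.5] op 0.0 j [-0.27  0.6   1.75 -0.    0.79 -0.66]
rotvec tool [-0.0003  0.0044 -0.0005]
shift tool frame now [ 1.3  0.  23.4] in goal frame [ 1.2  0.  23.4]
```

View pics/wrist4.png

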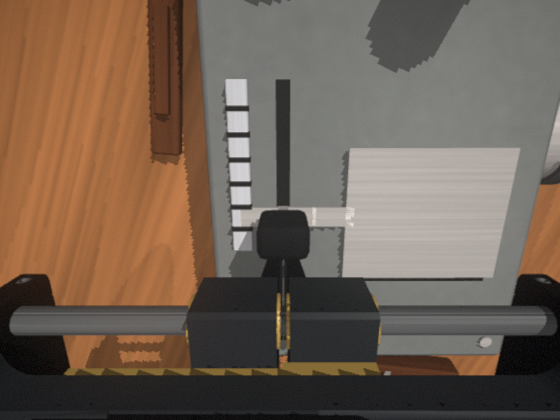

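The pointer is mid-way between marks 1 and 2 and the force has dropped to about 1 N, so the lever is at the snap point.

jog_arm:
  deltas: [0, 0, -2, 0, 0.004, 0, 0]

```text
t: 6.15
eef_pos: [590.7, -92.4, 279.1]
tcp_rot: [2.944, 1.57, 1.772]
ft_force: [-0.0, -0.5, -0.7]
opening: 0.005
```

jog_arm:
  deltas: [0, 0, -2, 0, 0, 0, 0]

```text
t: 6.28
eef_pos: [589.9, -90.2, 279.1]
tcp_rot: [-3.092, 1.57, 2.02]
ft_force: [-0.5, -0.9, -0.6]
opening: 0.002
```

```bash
python3 - <<'E'
from h import *
import cv2
report(W([-55,-85,88]),Q[2])
c=eyes.read_camera("wrist");cv2.imwrite("pics/wrist5.png",c["image"][:,:,::-1])
E
```

```text
t 6.28 tip [589.8 -90.   89.1] box [-55.  -56.5  89.1] F [-0.5 -0.9 -0.6] op 0.0 j [-0.26  0.6   1.75  0.    0.79 -0.66]
rotvec tool [-0.0003 -0.0012  0.0001]
shift tool frame now [ 1.1  0.  28.3] in goal frame [ 1.1  0.  28.3]
```

View pics/wrist5.png

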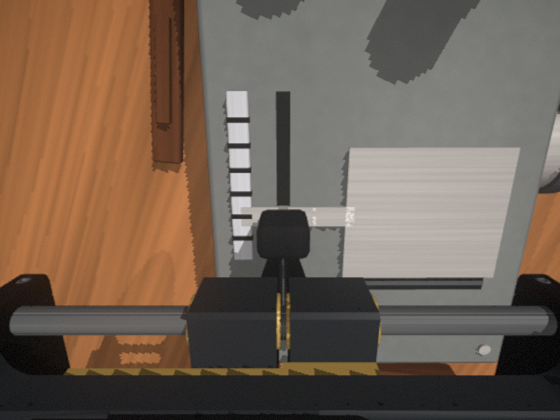

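The lever is now at notch 1, with the finger just touching (tip y −56.5).

jog_arm:
  deltas: [0, 0, -2.5, 0, 0, 0, 0, 0, 0, -2.5, 0, 0, 0, 0]

```text
t: 6.58
eef_pos: [588.0, -85.8, 279.2]
tcp_rot: [0.41, 1.57, -0.761]
ft_force: [0.8, -6.8, -2.0]
opening: 0.006
```

jog_arm:
  deltas: [0, 0, -2.5, 0, 0, 0, 0, 0, 0, -2.5, 0, 0, 0, 0]

```text
t: 6.82
eef_pos: [586.1, -81.6, 279.2]
tcp_rot: [0.341, 1.569, -0.83]
ft_force: [-0.1, 0.1, -0.0]
opening: 0.005
```

```bash
python3 - <<'E'
from h import *
report(W([-55,-85,88]),Q[2])
E
```

```text
t 6.83 tip [586.4 -81.9  89.2] box [-55.  -47.7  89.2] F [-0.1  0.1 -0. ] op 0.0 j [-0.25  0.59  1.76 -0.    0.78 -0.65]
rotvec tool [ 0.0002  0.0022 -0.0008]
shift tool frame now [ 1.3  0.1 37.8] in goal frame [ 1.2  0.2 37.8]
```

```bash
python3 - <<'E'
from h import *
import cv2
c=eyes.read_camera("wrist");cv2.imwrite("pics/wrist6.png",c["image"][:,:,::-1])
report(W([-55,-85,88]),Q[2])
E
```

```text
t 6.88 tip [586.1 -81.5  89.2] box [-55.1 -47.2  89.2] F [-0.4  0.9 -1.5] op 0.0 j [-0.25  0.59  1.77 -0.    0.78 -0.65]
rotvec tool [ 0.0004  0.0018 -0.0005]
shift tool frame now [ 1.2  0.1 38.1] in goal frame [ 1.2  0.2 38.2]
```

View pics/wrist6.png

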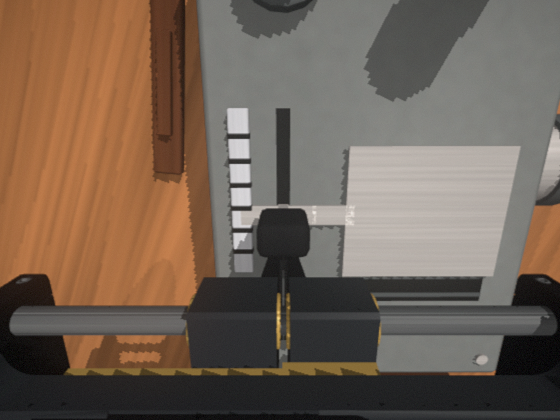

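jog_arm:
  deltas: [0, 0, -1, 0, 0, 0, 0]

```text
t: 7.0
eef_pos: [585.4, -80.0, 279.2]
tcp_rot: [0.259, 1.569, -0.912]
ft_force: [0.3, 0.6, -0.4]
opening: 0.006
```

```bash
python3 - <<'E'
from h import *
import cv2
c=eyes.read_camera("wrist");cv2.imwrite("pics/wrist7.png",c["image"][:,:,::-1])
report(W([-55,-85,88]),Q[2])
E
```

```text
t 7.05 tip [585.6 -80.2  89.2] box [-55.1 -45.8  89.2] F [0.5 0.  0.1] op 0.01 j [-0.25  0.59  1.77 -0.    0.78 -0.65]
rotvec tool [ 0.0004  0.0014 -0.0004]
shift tool frame now [ 1.2  0.1 39.5] in goal frame [ 1.2  0.2 39.5]
```

View pics/wrist7.png

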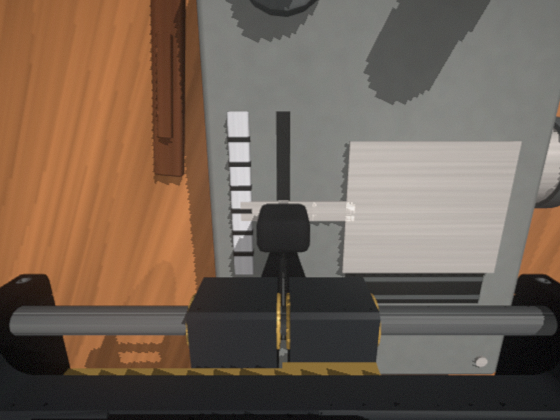

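The lever has snapped ahead of the finger to notch 2: the handle moved up to row 228 and the pointer sits at mark 3. Next is the third click.

jog_arm:
  deltas: [0, 0, -2.5, 0, 0, 0, 0, 0, 0, -2.5, 0, 0, 0, 0]

```text
t: 7.3
eef_pos: [583.4, -75.1, 279.2]
tcp_rot: [0.263, 1.569, -0.908]
ft_force: [0.3, -3.9, 0.0]
opening: 0.003
```

jog_arm:
  deltas: [0, 0, -2, 0, 0, 0, 0]

```text
t: 7.42
eef_pos: [582.7, -73.5, 279.2]
tcp_rot: [0.257, 1.568, -0.914]
ft_force: [0.9, -6.2, -2.3]
opening: 0.003
```

```bash
python3 - <<'E'
from h import *
report(W([-55,-85,88]),Q[2])
E
```

```text
t 7.42 tip [583.  -73.9  89.2] box [-55.  -39.   89.2] F [ 0.9 -6.2 -2.3] op 0.0 j [-0.24  0.59  1.78 -0.    0.77 -0.64]
rotvec tool [ 0.0009  0.0028 -0.0007]
shift tool frame now [ 1.3  0.1 46.5] in goal frame [ 1.2  0.1 46.5]
```

Lever is at about 31 mm; it needs roughly 4 mm more to snap.

jog_arm:
  deltas: [0, 0, -2, 0, 0, 0, 0]

```text
t: 7.55
eef_pos: [582.0, -72.1, 279.2]
tcp_rot: [0.236, 1.567, -0.934]
ft_force: [0.0, -7.4, -1.6]
opening: 0.007
```

jog_arm:
  deltas: [0, 0, -2, 0, 0, 0, 0]

```text
t: 7.68
eef_pos: [581.3, -70.6, 279.2]
tcp_rot: [0.238, 1.565, -0.933]
ft_force: [0.9, -4.4, -1.1]
opening: 0.002
```

```bash
python3 - <<'E'
from h import *
report(W([-55,-85,88]),Q[2])
E
```

```text
t 7.67 tip [581.9 -71.5  89.2] box [-55.  -36.3  89.2] F [ 0.9 -4.4 -1.1] op 0.0 j [-0.23  0.59  1.78 -0.    0.77 -0.63]
rotvec tool [ 0.0011  0.0052 -0.0013]
shift tool frame now [ 1.5  0.2 49.7] in goal frame [ 1.2  0.3 49.7]
```

jog_arm:
  deltas: [0, 0, -2, 0, 0, 0, 0]

```text
t: 7.8
eef_pos: [580.5, -68.9, 279.2]
tcp_rot: [0.263, 1.565, -0.907]
ft_force: [-0.6, -0.1, -0.7]
opening: 0.007
```

jog_arm:
  deltas: [0, 0, -0.5, 0, 0, 0, 0]

```text
t: 7.92
eef_pos: [580.2, -68.1, 279.2]
tcp_rot: [0.249, 1.566, -0.921]
ft_force: [0.2, -0.2, -0.0]
opening: 0.004
```

```bash
python3 - <<'E'
from h import *
import cv2
report(W([-55,-85,88]),Q[2])
c=eyes.read_camera("wrist");cv2.imwrite("pics/wrist8.png",c["image"][:,:,::-1])
E
```

```text
t 7.92 tip [580.8 -68.9  89.2] box [-55.1 -33.5  89.2] F [ 0.2 -0.2 -0. ] op 0.0 j [-0.23  0.59  1.78 -0.    0.77 -0.63]
rotvec tool [ 0.0009  0.0049 -0.0013]
shift tool frame now [ 1.5  0.3 52.4] in goal frame [ 1.2  0.3 52.4]
```

View pics/wrist8.png

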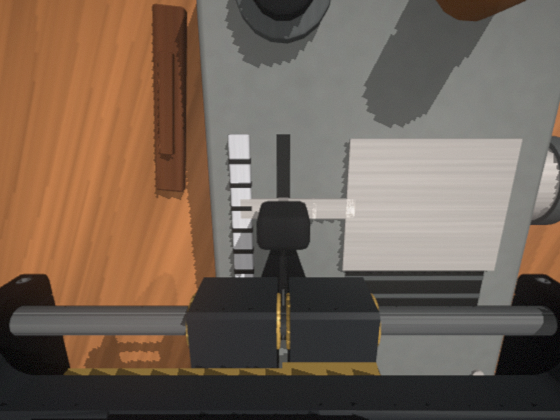

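The handle has moved ahead (row 225) with no force on it. I'll hold still, back off, and verify.

jog_arm:
  deltas: [0, 0, 0, 0, 0, 0, 0, 0, 0, 0, 0, 0, 0, 0, 0, 0, 4, 0, 0.005, 0, 0, 0, 0, 8, 0, 0, 0, 0, 0, 0, 0, 0, 0, 0, 0]

```text
t: 8.6
eef_pos: [585.3, -79.8, 279.3]
tcp_rot: [2.051, 1.569, 0.88]
ft_force: [-0.3, 0.8, 0.2]
opening: 0.002
```

```bash
python3 - <<'E'
from h import *
import cv2
report(W([-55,-45,88]),Q[2])
c=eyes.read_camera("wrist");cv2.imwrite("pics/wrist9.png",c["image"][:,:,::-1])
E
```

```text
t 8.6 tip [585.5 -79.6  89.3] box [-54.9 -45.2  89.3] F [-0.3  0.8  0.2] op 0.0 j [-0.25  0.59  1.77  0.    0.78 -0.65]
rotvec tool [ 0.0011 -0.0007 -0.0013]
shift tool frame now [ 1.3  0.1 -0.3] in goal frame [ 1.3  0.1 -0.3]
```

View pics/wrist9.png

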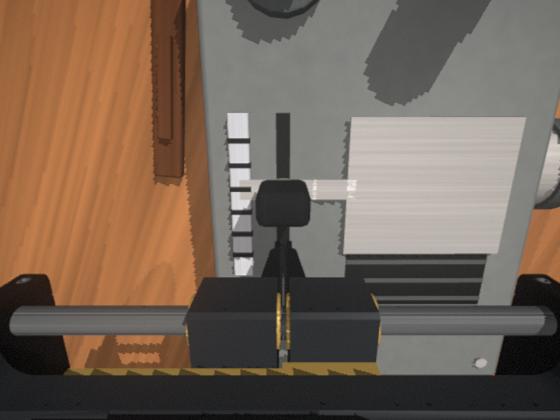

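The pointer is at the fourth mark (row ~188), which is the third click, and the lever is resting with the finger clear. Now I rise over the handle and go to the button.

jog_arm:
  deltas: [-30, 0, 0, 0, 0, 0, 0, -30, 0, 0, 0, 0, 0, 0, -5, 0, 0, 0, 0, 0, 0, 0, 0, -30, 0, 0, 0, 0, 0, 0, -40, 0, 0, 0, 0, 0, 0, -40, 0, 0, 0, 0, 0, 0, -30, 0, 0, 0, 0, 0, 0, -10, 0, 0, 0, 0, 0, 0, 0, 0, 0, 0, 0]

```text
t: 9.78
eef_pos: [524.3, 61.6, 341.0]
tcp_rot: [-2.299, 1.565, 2.812]
ft_force: [0.6, 0.5, -0.4]
opening: 0.01
```

```bash
python3 - <<'E'
from h import *
import cv2
report(W([-55,105,100]),Q[2])
c=eyes.read_camera("wrist");im=c["image"][:,:,::-1].copy();p=proj(c,W([-55,105,90])); print(p)
cv2.circle(im,tuple(int(v) for v in p),2,(0,255,0),-1)
cv2.imwrite("pics/wrist10.png",im)
E
```

```text
t 9.78 tip [523.3  61.9 151. ] box [-57.2 109.4 151. ] F [ 0.6  0.5 -0.4] op 0.01 j [-0.01  0.43  1.87  0.    0.85 -0.41]
rotvec tool [-0.0004 -0.0038  0.0043]
shift tool frame now [51.   1.6  3.8] in goal frame [51.   1.4  3.6]
[285.36293665 229.2978049 ]
```

View pics/wrist10.png

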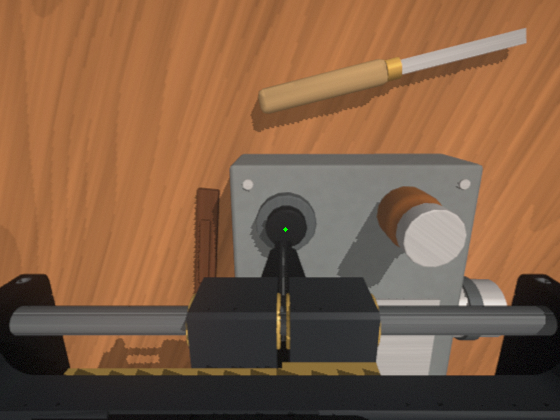

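The button is at (285,228) and my projected point lies on its centre. I'll correct about 4 mm and descend.

jog_arm:
  deltas: [15, 1.5, 3.5, 0, -0.004, 0.004, 0, 15, 0, 0, 0, 0, 0, 0, 10, 0, 0, 0, 0, 0, 0, 3, 0, 0, 0, 0, 0, 0, 0, 0, 0, 0, 0, 0]

```text
invalid input
```

```bash
python3 - <<'E'
from h import *
import cv2
report(W([-55,105,100]),Q[2])
c=eyes.read_camera("side");im=c["image"][:,:,::-1].copy()
cv2.imwrite("pics/side3.png",cv2.resize(im[150:320,200:420],None,fx=3.5,fy=3.5,interpolation=cv2.INTER_CUBIC))
E
```

```text
t 9.82 tip [523.5  61.5 151. ] box [-57.2 108.9 151. ] F [ 0.1  0.6 -0.1] op 0.01 j [-0.01  0.43  1.87  0.    0.85 -0.41]
rotvec tool [-0.001  -0.0038  0.0043]
shift tool frame now [51.   1.6  3.4] in goal frame [51.   1.4  3.2]
```

View pics/side3.png

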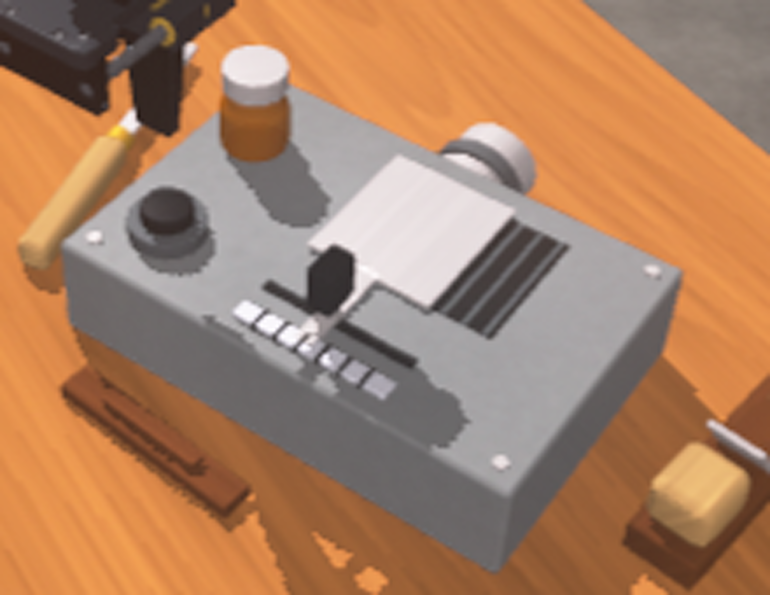

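That call was refused because a row held the wrong number of values, and nothing moved. The side view confirms the lever is in notch 3, with three blade slots open. I'll send it again.

jog_arm:
  deltas: [15, 1.5, 3.5, 0, -0.004, 0.004, 0, 15, 0, 0, 0, 0, 0, 0, 10, 0, 0, 0, 0, 0, 0, 0, 0, 0, 0, 0, 0, 0]

```text
t: 10.38
eef_pos: [528.5, 55.7, 298.9]
tcp_rot: [-0.019, 1.57, -1.195]
ft_force: [0.1, -0.6, -0.3]
opening: 0.001
```

```bash
python3 - <<'E'
from h import *
import cv2
report(W([-55,105,90]),Q[2])
c=eyes.read_camera("side");im=c["image"][:,:,::-1].copy()
cv2.imwrite("pics/side4.png",cv2.resize(im[150:320,200:420],None,fx=3.5,fy=3.5,interpolation=cv2.INTER_CUBIC))
E
```

```text
t 10.38 tip [528.5  55.6 108.9] box [-54.8 101.5 108.9] F [ 0.1 -0.6 -0.3] op 0.0 j [-0.02  0.5   1.9  -0.    0.74 -0.41]
rotvec tool [-0.0048  0.0005  0.    ]
shift tool frame now [18.9 -0.2 -3.4] in goal frame [18.9 -0.2 -3.4]
```

View pics/side4.png

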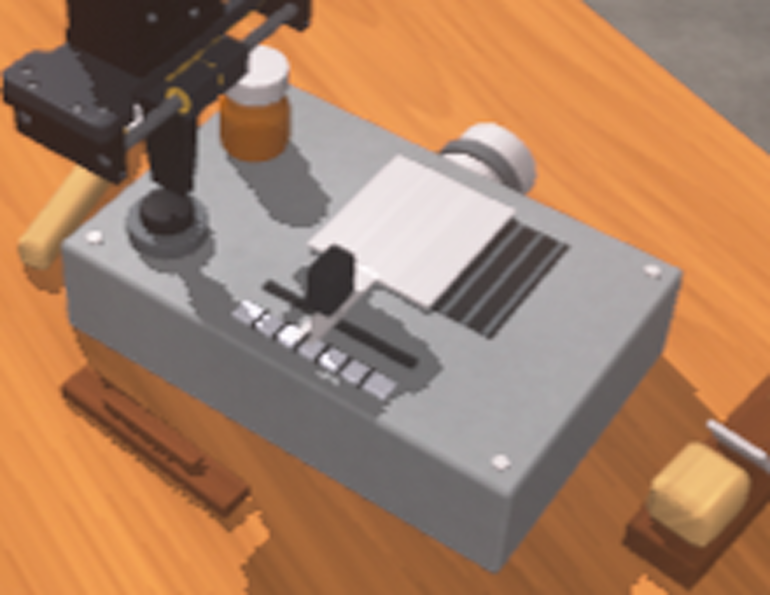

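The fingertip is just above the button (side zoom (175,190)). I'll shift 3 mm towards +y and descend slowly.

jog_arm:
  deltas: [5, 0, -3, -0.004, 0, 0, 0, 5, 0, 0, 0, 0, 0, 0, 3, 0, 0, 0, 0, 0, 0]

```text
t: 10.8
eef_pos: [527.4, 58.8, 286.4]
tcp_rot: [0.977, 1.568, -0.194]
ft_force: [0.1, -0.2, 0.2]
opening: 0.008
```

jog_arm:
  deltas: [3, 0, 0, 0, 0, 0, 0]

```text
t: 10.92
eef_pos: [527.4, 58.9, 283.3]
tcp_rot: [0.99, 1.568, -0.182]
ft_force: [-0.1, -0.2, 0.2]
opening: 0.006
```

```bash
python3 - <<'E'
from h import *
report(W([-55,105,90]),Q[2])
E
```

```text
t 10.93 tip [527.9  58.8  93.3] box [-54.2 104.7  93.3] F [-0.1 -0.2  0.2] op 0.01 j [-0.01  0.52  1.91 -0.    0.7  -0.41]
rotvec tool [-0.0001  0.0015 -0.0022]
shift tool frame now [ 3.3 -0.4 -0. ] in goal frame [ 3.3 -0.4 -0. ]
```

jog_arm:
  deltas: [2.5, 0, 0, 0, 0, 0, 0]

```text
t: 11.05
eef_pos: [527.4, 58.9, 280.7]
tcp_rot: [0.985, 1.568, -0.186]
ft_force: [-1.2, -1.1, 2.1]
opening: 0.005
```

jog_arm:
  deltas: [2.5, 0, 0, 0, 0, 0, 0]

```text
t: 11.18
eef_pos: [527.4, 58.9, 278.2]
tcp_rot: [0.991, 1.568, -0.18]
ft_force: [-0.8, 0.4, 3.1]
opening: 0.003
```

jog_arm:
  deltas: [2.5, 0, 0, 0, 0, 0, 0]

```text
t: 11.3
eef_pos: [527.4, 58.9, 276.0]
tcp_rot: [1.02, 1.568, -0.151]
ft_force: [-6.2, -0.2, 28.0]
opening: 0.004
```

The button has bottomed out at 28 N. I'll hold briefly, then lift.

jog_arm:
  deltas: [0.5, 0, 0, 0, 0, 0, 0, 0.5, 0, 0, 0, 0, 0, 0]

```text
t: 11.55
eef_pos: [527.2, 58.9, 276.3]
tcp_rot: [1.039, 1.567, -0.132]
ft_force: [-3.1, 0.5, 8.9]
opening: 0.003
```

```bash
python3 - <<'E'
from h import *
import cv2
report(W([-55,105,90]),Q[2])
c=eyes.read_camera("side");im=c["image"][:,:,::-1].copy()
cv2.imwrite("pics/side5.png",cv2.resize(im[150:320,200:420],None,fx=3.5,fy=3.5,interpolation=cv2.INTER_CUBIC))
E
```

```text
t 11.55 tip [527.9  58.8  86.3] box [-54.1 104.7  86.3] F [-3.1  0.5  8.9] op 0.0 j [-0.01  0.53  1.92 -0.    0.69 -0.41]
rotvec tool [-0.      0.002  -0.0034]
shift tool frame now [-3.7 -0.2  0.1] in goal frame [-3.7 -0.3  0. ]
```

View pics/side5.png

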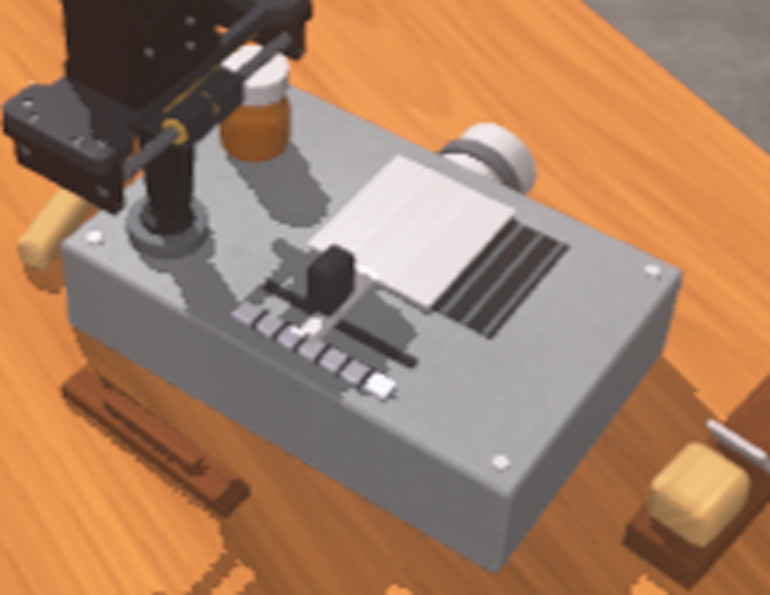

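The button is pressed down into its housing (175,235) with the lever still in notch 3. Lifting off.

jog_arm:
  deltas: [-5, 0, 0, 0, 0, 0, 0, -10, 0, 0, 0, 0, 0, 0, -30, 0, 0, 0, 0, 0, 0, -40, 0, 0, 0, 0, 0, 0, -40, 0, 0, 0, 0, 0, 0, 0, 0, 0, 0, 0, 0, 0]

```text
t: 12.35
eef_pos: [526.7, 58.9, 406.4]
tcp_rot: [1.037, 1.567, -0.134]
ft_force: [0.0, -1.1, -0.7]
opening: 0.005
```

```bash
python3 - <<'E'
from h import *
import cv2
report()
c=eyes.read_camera("side");im=c["image"][:,:,::-1].copy()
a=cv2.imread("pics/side0.png")
x=cv2.resize(np.vstack([a[150:320,200:420],im[150:320,200:420]]),None,fx=1.75,fy=1.75); cv2.imwrite("pics/side6.png",x)
c=eyes.read_camera("top");cv2.imwrite("pics/top6.png",c["image"][:,:,::-1])
E
```

```text
t 12.35 tip [527.5  58.7 216.4] box [-54.5 104.8 216.4] F [ 0.  -1.1 -0.7] op 0.0 j [-0.01  0.35  1.79 -0.    0.99 -0.41]
```

View pics/side6.png

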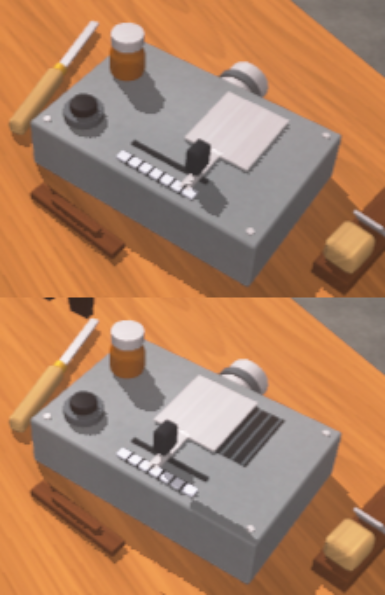

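View pics/top6.png

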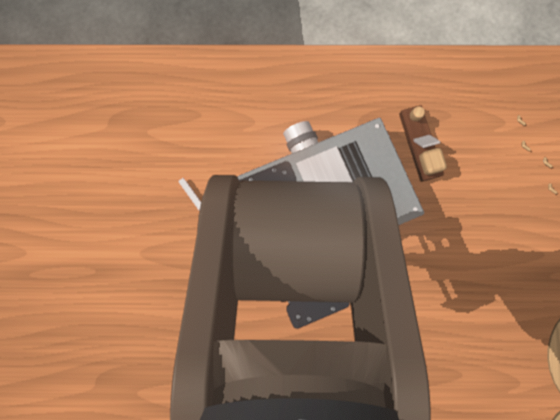

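The button is back up at the same height as before, the lever is in notch 3, and the bystanders in view haven't moved. Handing in.

```bash
python3 -c "
from cell import env
print(env.job_done()); s=env.state(); print(s['t'],s['ft_force'])"
```

```text
the job is handed in; nothing more can be done
None
the job is handed in; nothing more can be done
```

The dust gate is at the third click and the start button has been pressed and released. I handed the job in at about 12.5 s; it gave no verdict.

- **Lever:** I pushed the handle from its −y side with closed fingertips at about 16–20 mm/s, one notch at a time. Each notch peaked at about 7 N, then fell to nothing as the lever snapped. I stopped just past the third snap and backed off. In the wrist picture the pointer sat at the fourth mark, which is the third click, and it looked the same after the button press.
- **Button:** I pressed it straight down until it bottomed, about 6 mm of travel. The force peaked at about 28 N and settled near 9 N while held. In the side view it is back up at its original height.
- **Bystanders:** In the last side view the jar, chisel, plane and bridge blank look unmoved; I compared this by eye and did not measure it. The arm hid part of the last top view, so only the plane and part of the chisel could be checked there.
- **Robot at the end:** The fingers were about 125 mm above the button, touching nothing. The force reading was about 1 N, which is within its noise.

**Problems:**
- One move call was refused because a row held the wrong number of values; nothing moved, and I sent it again.
- The box's top edges measured about 2.5 mm inside the given size on each side. I took this as rounded edges, and it did not affect the positions I used.

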